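# Put the lids back on the storage canisters

## Task

The four stoneware canisters on the breakfast bar are washed and dry: put each wooden lid back on the canister it fits, set down rather than dropped, so that every lid sits level and fully home on its rim. Leave the canisters and the salt and pepper shakers standing where they are.

Things in the scene. Friction and masses are not known exactly. Their poses are not given: they have to be found in the camera images.
- large_round_lid: Large round wooden lid. Lies loose, plug down. Upward from its underside: plug 100 mm in diameter, z 0-10 mm (4 mm play all round in the mouth); plate 124 mm in diameter, z 10-18 mm, rests on the rim; round knob 26 mm in diameter, z 18-48 mm, at the centre. About 150 g. Origin: centre of the underside. z up; round, so its yaw does not matter. Seated: origin 70 mm above its canister's origin.
- small_round_lid: Small round wooden lid. Lies loose, plug down. Upward from its underside: plug 64 mm in diameter, z 0-10 mm (4 mm play all round in the mouth); plate 88 mm in diameter, z 10-18 mm, rests on the rim; round knob 26 mm in diameter, z 18-48 mm, at the centre. About 80 g. Origin: centre of the underside. z up; round, so its yaw does not matter. Seated: origin 52 mm above its canister's origin.
- square_lid: Square wooden lid. Lies loose, plug down. Upward from its underside: plug 80 x 80 mm, z 0-10 mm (4 mm play all round in the mouth); plate 104 x 104 mm, z 10-18 mm, rests on the rim; square knob 24 x 24 mm with sides along x and y, z 18-48 mm, at the centre. About 140 g. Origin: centre of the underside. x and y along its sides, z up; it fits at any quarter turn. Seated: origin 64 mm above its canister's origin.
- oblong_lid: Oblong wooden lid. Lies loose, plug down. Upward from its underside: plug 110 (x) by 60 (y) mm, z 0-10 mm (4 mm play all round in the mouth); plate 134 by 84 mm, z 10-18 mm, rests on the rim; bar grip 60 mm long (x) and 18 mm thick (y), z 18-48 mm, at the centre. About 140 g. Origin: centre of the underside. x along the long side, y along the short side, z up; it fits either way round. Seated: origin 46 mm above its canister's origin.
- large_round_canister: Large round canister, 120 mm in diameter, white stoneware, open at the top, wall and floor 6 mm, about 750 g, standing loose on the worktop. Height 80 mm to the rim; mouth 108 mm in diameter inside. Origin: centre of its underside. z up; round, so its yaw does not matter.
- small_round_canister: Small round canister, 84 mm in diameter, white stoneware, open at the top, wall and floor 6 mm, about 450 g, standing loose on the worktop. Height 62 mm to the rim; mouth 72 mm in diameter inside. Origin: centre of its underside. z up; round, so its yaw does not matter.
- square_canister: Square canister, 100 x 100 mm, white stoneware, open at the top, wall and floor 6 mm, about 750 g, standing loose on the worktop. Height 74 mm to the rim; mouth 88 x 88 mm inside. Origin: centre of its underside. x and y along its sides, z up.
- oblong_canister: Oblong canister, 130 (x) by 80 (y) mm, white stoneware, open at the top, wall and floor 6 mm, about 700 g, standing loose on the worktop. Height 56 mm to the rim; mouth 118 by 68 mm inside. Origin: centre of its underside. x along the long side, y along the short side, z up.
- salt_shaker: Bystander: aluminium salt shaker with a domed top, 40 mm in diameter, 81 mm high, loose and upright. Origin: centre of its underside, z up.
- pepper_shaker: Bystander: aluminium pepper shaker with a flat top, 40 mm in diameter, 82 mm high, loose and upright. Origin: centre of its underside, z up.
There are look-alikes about, which are no part of the job. Leave any pink or yellow look-alike of the oblong_lid alone.

How it is judged:
At the end, for the whole second after the job is handed in: Each lid rests on the canister of its own shape and size: centred within 8 mm, within 3 mm of seated height, level within 0.06 rad, at rest; canisters upright (0.06 rad), at rest, within 30 mm of where they stood; shakers upright (0.1 rad), within 30 mm of where they stood (horizontal distance between large_round_lid and large_round_canister below 0.008 m and z of large_round_lid in the frame of large_round_canister between 0.067 and 0.073 m and angle between each of large_round_lid, large_round_canister, small_round_lid, small_round_canister, square_lid, square_canister, oblong_lid, oblong_canister's own z axis and vertical below 0.06 rad and linear speed of each of large_round_lid, large_round_canister, small_round_lid, small_round_canister, square_lid, square_canister, oblong_lid, oblong_canister below 0.02 m/s and distance of each of large_round_canister, small_round_canister, square_canister, oblong_canister, salt_shaker, pepper_shaker from where it was at the start of the episode below 0.03 m and horizontal distance between small_round_lid and small_round_canister below 0.008 m and z of small_round_lid in the frame of small_round_canister between 0.049 and 0.055 m and horizontal distance between square_lid and square_canister below 0.008 m and z of square_lid in the frame of square_canister between 0.061 and 0.067 m and horizontal distance between oblong_lid and oblong_canister below 0.008 m and z of oblong_lid in the frame of oblong_canister between 0.043 and 0.049 m and angle between each of salt_shaker, pepper_shaker's own z axis and vertical below 0.1 rad); the robot touches nothing.
It fails at once if a lid is dropped or slammed on to its canister (still faster than 0.5 m/s within 30 mm of its seat) ((horizontal distance between large_round_lid and large_round_canister below 0.02 m and z of large_round_lid in the frame of large_round_canister below 0.1 m and linear speed of large_round_lid above 0.5 m/s) or (horizontal distance between small_round_lid and small_round_canister below 0.02 m and z of small_round_lid in the frame of small_round_canister below 0.082 m and linear speed of small_round_lid above 0.5 m/s) or (horizontal distance between square_lid and square_canister below 0.02 m and z of square_lid in the frame of square_canister below 0.094 m and linear speed of square_lid above 0.5 m/s) or (horizontal distance between oblong_lid and oblong_canister below 0.02 m and z of oblong_lid in the frame of oblong_canister below 0.076 m and linear speed of oblong_lid above 0.5 m/s)).
It fails at once if a canister is tipped by more than 0.35 rad (angle between any of large_round_canister, small_round_canister, square_canister, oblong_canister's own z axis and vertical above 0.35 rad).
It fails at once if a shaker is knocked over (tipped by more than 0.6 rad) (angle between any of salt_shaker, pepper_shaker's own z axis and vertical above 0.6 rad).
It also fails if it takes over 109 s, if anything falls off the work surface, if the arm or the gripper's body presses on something with over 40 N, if the wrist force passes 120 N, or if a joint passes its speed limit or range.

## Robot

A 7-joint arm with a two-finger parallel gripper is mounted at the origin on the work surface. World frame = base frame: x ahead of the robot, y to its left, z up, the work surface at z = 0. Lengths are in m, angles in rad, forces in N, time in s.
With the tool pointing down it reaches from about 0.4 to 0.925 m from the base axis. Payload 4.1 kg.
Tool frame: the origin (TCP) lies at the very end of the fingers, on their centre line; the grasp point (between the pads) lies 19 mm behind it (robot.tcp_to_grasp is the distance from the TCP to the grasp point, in m); x points along the fingers, y is the direction in which the jaws open and shut, and the axes are right-handed (so a half turn about x gives the same grasp; the last joint's range is limited). The gripper opens to 85 mm and grips with 20 to 120 N. Pads are 22 mm wide; open, the fingers measure 114 mm over their backs; the gripper's body (76 mm by 85 mm) begins 54 mm behind the grasp point. The pads swing forward as they close: fully open they stand 13 mm farther back than shut.
Start: joints at [-1.288, 0.398, 0.045, 1.537, -0.019, 1.207, -0.051], TCP at [0.242, 0.603, 0.231] pointing down, gripper open.
Joint ranges: [-2.82, 2.82], [-0.49, 2.23], [-1.37, 1.46], [0, 2.46], [-1.36, 4.5], [0.23, 2], [-2.94, 2.94]. Speed limits (rad/s): [2.57, 2.57, 3.14, 3.14, 3.14, 3.14, 3.14].

## Interface

Orientations are given as a unit quaternion [w, x, y, z].
In Python, from rig import robot gives the robot as it stands.
- The arm moves only by the tool arm_command, never from a script. Its argument "deltas" is text: rows parted by semicolons, each of 4 numbers parted by spaces: the shift along the world's x, y, z in mm, then the turn about the world's z in rad. In form: tx ty tz turn; .... A call has 1 to 10 rows; each row is the pose to reach, as a shift and turn from the pose measured when the call began; what a row does not reach only later rows make up. A row lasts 1/8 s, in which the tool goes at most 62.5 mm and 10.7 degrees, less where a joint would pass 70% of its speed; a pose out of reach is approached as far as the arm can. A call with a gripper value outside its range is refused whole. "gripper" is the closure, from 0 (fully open) to 1 (shut), set as the call begins (left out, the last holds). The fingers move at their own pace and stop on an object; "squeeze" is the grip in N (left out, the last holds). Time passes only in rows, so rows that repeat a pose let the fingers close. It gives the time, the measured TCP pose, the force and the opening at its end, in the units of the state.
- robot.get_obs(): the state, without advancing time (a new reading comes with each control period).
- robot.snapshot(name): name is "scene" or "side" or "wrist"; returns the picture (480x640x3 uint8, red, green, blue); there is no depth.
- robot.camera_params(name): a dict with "intrinsics" (3x3 intrinsics, pixels), "dist" ([k1, k2, p1, p2, k3] as OpenCV has them; the pictures are not rectified), "camera_from_world" (4x4, takes a point from world to camera coordinates). Camera axes: x right, y up, looking along -z (the intrinsics and any distortion apply to the point x, -y, -z); pixel columns grow to the right and rows downward; lengths in m; the calibration is good to about 2 mm. A picture is of the moment at which its call begins: read the wrist's pose just before it. camera_params takes no time and is no camera call; for the wrist camera it gives the pose at the moment of the call.
- robot.job_done(): hands the job in, once; it reports no verdict.
Trained networks look in the newest picture that a camera, given by its name, has taken for a name from the list of things; names that differ only in an ending like _2 or _b are one class to them, and where a whole thing is asked for, a point or a joint stands for the part that bears it (a point fixed in the world has none). Each returns a list of dicts, best first, with "confidence" (0 to 1); they miss things now and then, are a little off and sometimes report something else, mostly with a low value. They report only what shows in the picture. A call takes as long as a camera call. They do not tell look-alikes from the thing itself.
- robot.silhouettes(camera, thing): "mask" (480x640 bool, what is visible of it).
- robot.place_of(camera, thing): "position" ([x, y, z] in m, in world coordinates, good to about 4 mm: a listed point, or the origin of a listed thing).
The state is a dict: "time": time; "joints": joint angles; "dq": joint speeds; "tau": joint torques, N m; "ee_pos": TCP position; "tcp_rot": TCP orientation; "ft_force": force on the tool from outside, world axes, zero at the start; "torque": the same for the moment, N m; "finger_gap": opening from 0.0 (shut) to 1.0 (fully open).
Only numpy, scipy, OpenCV 4.12 (cv2) and the standard library are available. Lean on these libraries where they do the work, as an engineer would, in place of code of your own. Each camera call takes 0.05 s, during which the arm holds its last target.

## Working session

There is one attempt and no reset: what is moved stays moved. The work goes in short steps, Python scripts to look and compute and a tool call to move; the robot and the scene stay as the last step left them, time stands still between calls to the robot, and variables do not carry over. Pictures are saved under pics/ and viewed, and the job is handed in when it is done.

Besides the shell and the picture viewer there is one more tool, called as a command line: name --argument value ..., lists and objects as JSON in quotes. arm_command: Moves the arm, as the interface text tells. Its arguments: {"type":"object","properties":{"deltas":{"type":"string"},"gripper":{"type":"number"},"squeeze":{"type":"number"}},"required":["deltas"]}

```bash
ls; mkdir -p pics
cat > h.py <<'E'
import numpy as np, cv2
from rig import robot
def snap(cam,name):
    im=robot.snapshot(cam); cv2.imwrite(f'pics/{name}.png',im[:,:,::-1]); return im
def ray(cam_params,uv):
    p=cam_params; K=np.array(p['intrinsics'],float); d=np.array(p['dist'],float)
    n=cv2.undistortPoints(np.array(uv,float).reshape(-1,1,2),K,d).reshape(-1,2)
    T=np.array(p['camera_from_world']); R=T[:3,:3]; t=T[:3,3]
    dirs=np.c_[n[:,0],-n[:,1],-np.ones(len(n))]@R
    return -R.T@t, dirs
def at_z(p,uv,z):
    o,d=ray(p,uv); s=(z-o[2])/d[:,2]; return o+s[:,None]*d
def proj(p,X):
    K=np.array(p['intrinsics'],float); d=np.array(p['dist'],float); T=np.array(p['camera_from_world'])
    X=np.atleast_2d(X); c=X@T[:3,:3].T+T[:3,3]; c=c*[1,-1,-1]
    return cv2.projectPoints(c,np.zeros(3),np.zeros(3),K,d)[0].reshape(-1,2)
E
python3 - <<'E'
from h import *
snap('scene','s0'); snap('side','d0'); snap('wrist','w0')
o=robot.get_obs(); print(o['time'],o['ee_pos'],o['tcp_rot'],o['finger_gap'])
for t in ['large_round_lid','small_round_lid','square_lid','oblong_lid','large_round_canister','small_round_canister','square_canister','oblong_canister','salt_shaker','pepper_shaker']:
    for c in ['scene','side']:
        print(t,c,[(np.round(r['position'],3).tolist(),round(r['confidence'],2)) for r in robot.place_of(c,t)])
for c in ['scene','side','wrist']:
    p=robot.camera_params(c); T=np.array(p['camera_from_world']); print(c,-T[:3,:3].T@T[:3,3],T[:3,:3].round(2).tolist())
E
```

```text
pics
0.15 [0.24198125 0.60277652 0.23051328] [ 0.69420494  0.13360924  0.69433525 -0.13463518] 1.0012886730261785
large_round_lid scene [([0.646, 0.139, 0.002], 0.71)]
large_round_lid side [([0.643, 0.134, 0.002], 0.86)]
small_round_lid scene [([0.464, -0.102, -0.0], 0.97)]
small_round_lid side [([0.464, -0.102, 0.001], 0.96)]
square_lid scene [([0.627, -0.152, -0.0], 0.87)]
square_lid side [([0.461, 0.09, -0.004], 0.71)]
oblong_lid scene [([0.363, -0.298, 0.001], 0.86), ([0.169, -0.314, 0.001], 0.78), ([0.423, -0.68, -0.001], 0.6), ([0.303, -0.498, -0.0], 0.57)]
oblong_lid side [([0.17, -0.317, -0.001], 0.78), ([0.356, -0.298, -0.0], 0.75), ([0.302, -0.49, 0.001], 0.73), ([0.421, -0.676, -0.002], 0.67)]
large_round_canister scene []
large_round_canister side [([0.461, 0.093, -0.002], 0.72)]
small_round_canister scene [([0.509, -0.415, 0.001], 0.81)]
small_round_canister side [([0.512, -0.414, 0.003], 0.84)]
square_canister scene [([0.344, 0.289, -0.0], 0.58)]
square_canister side [([0.344, 0.292, -0.002], 0.74)]
oblong_canister scene [([0.496, 0.437, -0.003], 0.56)]
oblong_canister side [([0.49, 0.436, -0.002], 0.78)]
salt_shaker scene [([0.726, -0.039, 0.002], 0.89)]
salt_shaker side [([0.728, -0.038, 0.0], 0.58), ([0.464, -0.099, 0.002], 0.58)]
pepper_shaker scene [([0.73, 0.039, -0.001], 0.8)]
pepper_shaker side [([0.734, 0.04, -0.0], 0.83)]
scene [1.14816179 0.18575503 1.12758098] [[-0.38, 0.92, -0.01], [-0.76, -0.31, 0.56], [0.52, 0.23, 0.83]]
side [-0.30792674 -0.97359229  0.99283196] [[0.75, -0.66, 0.01], [0.42, 0.48, 0.77], [-0.51, -0.57, 0.64]]
wrist [0.17588798 0.63056626 0.3731361 ] [[0.37, 0.93, -0.0], [-0.89, 0.36, -0.28], [-0.26, 0.11, 0.96]]
```

View pics/s0.png

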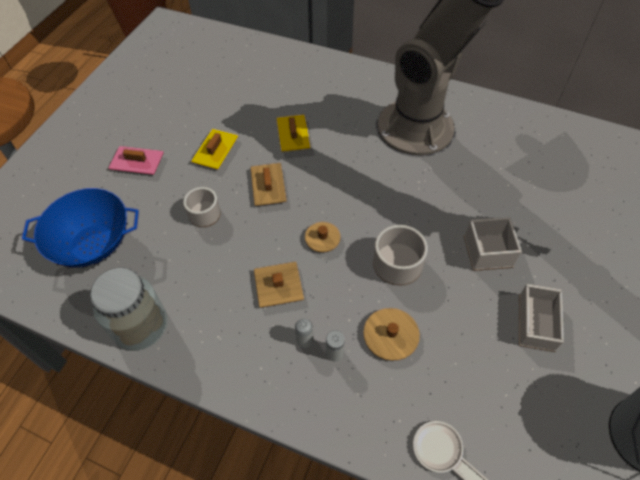

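View pics/d0.png

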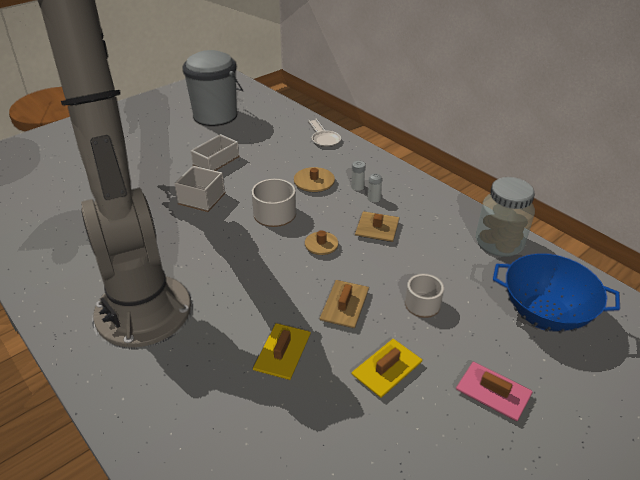

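View pics/w0.png

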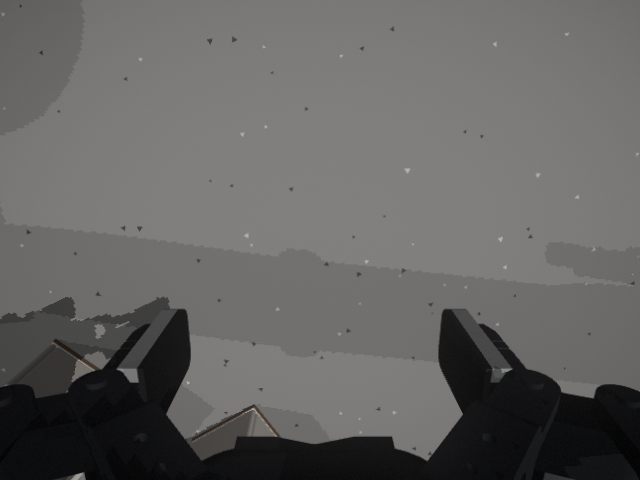

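Scene picture: the oblong_lid candidates are wood at (268,185), yellow at (293,133), yellow at (214,149) and pink at (136,160). The description and the warning about look-alikes point to the plain wood one. The other lids are small round (323,237), square (278,284) and large round (392,334). The canisters are small round (201,206), large round (400,255), square (494,244) and oblong (542,318). The shakers are at (304,333) and (335,346).

```bash
cat > fit.py <<'E'
from h import *
from scipy.optimize import minimize
def box(lx,ly,z0,z1):
    return np.array([[sx*lx/2,sy*ly/2,z] for sx in(-1,1) for sy in(-1,1) for z in(z0,z1)])
def cyl(d,z0,z1):
    a=np.linspace(0,2*np.pi,48,endpoint=False); return np.vstack([np.c_[d/2*np.cos(a),d/2*np.sin(a),0*a+z] for z in(z0,z1)])
M={'large_round_lid':[cyl(.1,0,.01),cyl(.124,.01,.018),cyl(.026,.018,.048)],
'small_round_lid':[cyl(.064,0,.01),cyl(.088,.01,.018),cyl(.026,.018,.048)],
'square_lid':[box(.08,.08,0,.01),box(.104,.104,.01,.018),box(.024,.024,.018,.048)],
'oblong_lid':[box(.11,.06,0,.01),box(.134,.084,.01,.018),box(.06,.018,.018,.048)],
'large_round_canister':[cyl(.12,0,.08)],'small_round_canister':[cyl(.084,0,.062)],
'square_canister':[box(.1,.1,0,.074)],'oblong_canister':[box(.13,.08,0,.056)]}
ROUND=lambda n:'round' in n
S=4
def render(p,name,x,y,yaw,z=0):
    im=np.zeros((480*S,640*S),np.uint8); c,s=np.cos(yaw),np.sin(yaw); R=np.array([[c,-s,0],[s,c,0],[0,0,1]])
    for part in M[name]:
        q=proj(p,part@R.T+[x,y,z]); h=cv2.convexHull(((q+.5)*S*16).astype(np.int32))
        cv2.fillConvexPoly(im,h,255,shift=4)
    return cv2.resize(im,(640,480),interpolation=cv2.INTER_AREA)/255.
def fit(name,x0,obs,z=0,yaws=None):
    """obs list of (params, mask)"""
    if ROUND(name): yaws=[0]
    elif yaws is None: yaws=np.arange(0,np.pi/2 if 'square' in name else np.pi,np.pi/10)
    def cost(v):
        e=0
        for p,m in obs:
            r=render(p,name,v[0],v[1],v[2] if len(v)>2 else 0,z); e+=1-np.minimum(r,m).sum()/np.maximum(r,m).sum()
        return e/len(obs)
    best=None
    cands=sorted([(cost([*x0,y]),y) for y in yaws])[:2]
    for _,y in cands:
        v0=[*x0] if ROUND(name) else [*x0,y]
        sim=np.array([v0]+[[v0[j]+(d if j==i else 0) for j in range(len(v0))] for i,d in enumerate([.008,.008,.2][:len(v0)])])
        r=minimize(cost,v0,method='Nelder-Mead',options=dict(initial_simplex=sim,xatol=2e-4,fatol=1e-4,maxiter=150))
        if best is None or r.fun<best.fun: best=r
    return best.x,best.fun
E
cat > run1.py <<'E'
from fit import *
X0={'large_round_lid':(.645,.137),'small_round_lid':(.464,-.102),'square_lid':(.627,-.152),'oblong_lid':(.36,-.298),
'large_round_canister':(.461,.093),'small_round_canister':(.51,-.415),'square_canister':(.344,.29),'oblong_canister':(.493,.437)}
im={c:snap(c,c+'1') for c in('scene','side')}; P={c:robot.camera_params(c) for c in im}
for n,x0 in X0.items():
    obs=[];tags=[]
    for c in im:
        r0=render(P[c],n,*x0,0); b=None
        for s in robot.silhouettes(c,n):
            m=np.array(s['mask']).astype(float); iou=np.minimum(m,r0).sum()/np.maximum(m,r0).sum()
            if iou>.35 and (b is None or iou>b[0]): b=(iou,m)
        if b: obs.append((P[c],b[1])); tags.append(c); np.save(f'm_{n}_{c}.npy',b[1]>0)
    out=[]
    if not obs: print(n,'none');continue
    v,f=fit(n,x0,obs); print(n,tags,np.round(v,4),'cost',round(f,3))
    if len(obs)>1:
        for t,o in zip(tags,obs):
            w,g=fit(n,v[:2],[o],yaws=[v[2]] if len(v)>2 else None); print('   ',t,np.round(w,4),round(g,3))
    for c in im:
        r=(render(P[c],n,v[0],v[1],v[2] if len(v)>2 else 0)>.5).astype(np.uint8)
        cs,_=cv2.findContours(r,cv2.RETR_EXTERNAL,cv2.CHAIN_APPROX_NONE); im[c]=np.ascontiguousarray(im[c]); cv2.drawContours(im[c],cs,-1,(255,0,0),1)
for c in im: cv2.imwrite(f'pics/ov_{c}.png',im[c][:,:,::-1])
a=im['scene'][90:230,90:330,::-1]; cv2.imwrite('pics/crop.png',cv2.resize(a,None,fx=3,fy=3,interpolation=cv2.INTER_CUBIC))
print(robot.get_obs()['time'])
E
python3 run1.py
```

```text
large_round_lid ['scene', 'side'] [0.6474 0.1377] cost 0.05
    scene [0.6469 0.1375] 0.045
    side [0.6486 0.138 ] 0.048
small_round_lid ['scene', 'side'] [ 0.4659 -0.1008] cost 0.056
    scene [ 0.4644 -0.1012] 0.036
    side [ 0.4676 -0.1004] 0.048
square_lid ['scene', 'side'] [ 0.6279 -0.1477  0.5918] cost 0.046
    scene [ 0.6273 -0.1479  0.5852] 0.031
    side [ 0.629  -0.1471  0.5944] 0.055
oblong_lid ['scene', 'side'] [ 0.3639 -0.3004  0.5461] cost 0.044
    scene [ 0.3624 -0.3011  0.5462] 0.055
    side [ 0.3639 -0.3004  0.5461] 0.03
large_round_canister ['scene', 'side'] [0.4616 0.0932] cost 0.039
    scene [0.4607 0.0932] 0.046
    side [0.4625 0.094 ] 0.029
small_round_canister ['scene', 'side'] [ 0.5076 -0.4168] cost 0.059
    scene [ 0.5092 -0.4159] 0.072
    side [ 0.5069 -0.4169] 0.043
square_canister ['scene', 'side'] [0.3466 0.2911 0.5021] cost 0.056
    scene [0.3455 0.29   0.4732] 0.052
    side [0.3475 0.2924 0.5342] 0.055
oblong_canister ['scene', 'side'] [0.4928 0.4368 0.1913] cost 0.069
    scene [0.4924 0.4356 0.165 ] 0.048
    side [0.4947 0.4412 0.1763] 0.072
2.05
```

View pics/ov_scene.png

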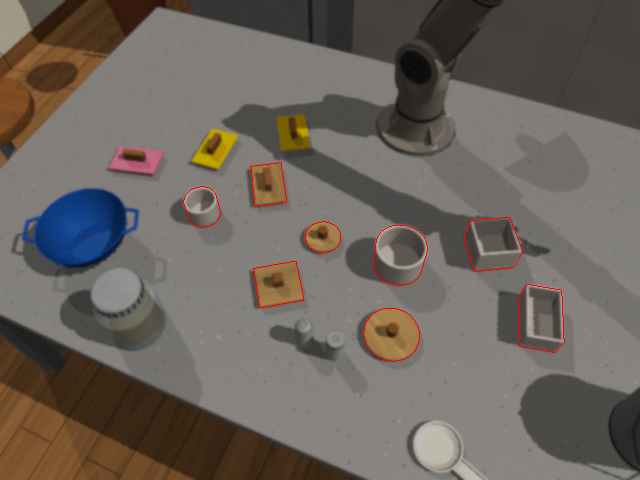

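View pics/crop.png

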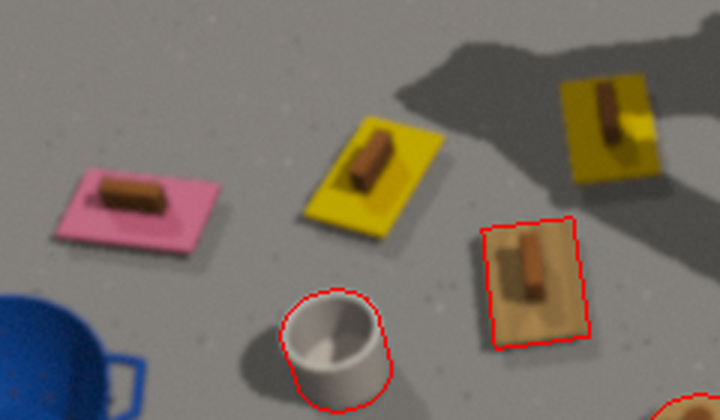

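Run:
```python
import numpy as np
from scipy.spatial.transform import Rotation as R
q=np.array([0.69420494,0.13360924,0.69433525,-0.13463518])
print(R.from_quat(q[[1,2,3,0]]).as_matrix().round(3))
```

```text
[[-0.     0.372  0.928]
 [-0.001  0.928 -0.372]
 [-1.    -0.001  0.   ]]
```

The red outlines fit every object. The crop confirms the plain wood oblong lid at scene (268,185), with the two yellow and one pink lids clearly different. I'll start with the large lid.

arm_command --deltas "20 -23 -4 0; 55 -63 -11 0; 95 -109 -19 0; 135 -155 -27 0; 175 -201 -35 0; 215 -247 -43 0; 255 -293 -51 0; 295 -339 -59 0; 335 -384 -66 0; 365 -419 -72 0" --gripper 0

```text
time: 3.3
ee_pos: [0.6089, 0.1815, 0.1593]
tcp_rot: [0.694, 0.135, 0.694, -0.135]
ft_force: [0.2, 0.7, 0.6]
finger_gap: 1.0
```

arm_command --deltas "18 -20 -10 0; 35 -40 -18 0; 39 -44 -20 0; 39 -44 -20 0; 39 -44 -20 0"

```text
time: 3.92
ee_pos: [0.6473, 0.1394, 0.1397]
tcp_rot: [0.695, 0.134, 0.694, -0.134]
ft_force: [-1.0, 0.7, 0.0]
finger_gap: 0.998
```

```bash
cat > wfit.py <<'E'
import sys
from fit import *
# usage: name x y [yaw]
n=sys.argv[1]; x,y=map(float,sys.argv[2:4]); yaw=float(sys.argv[4]) if len(sys.argv)>4 else 0
z=float(sys.argv[5]) if len(sys.argv)>5 else 0
o=robot.get_obs(); p=robot.camera_params('wrist'); im=np.ascontiguousarray(snap('wrist','w_'+n+'%d'%(o['time']*100)))
c,s=np.cos(yaw),np.sin(yaw); R=np.array([[c,-s,0],[s,c,0],[0,0,1]])
for part in M[n]:
    q=proj(p,part@R.T+[x,y,z]); h=cv2.convexHull(q.astype(np.int32)); cv2.polylines(im,[h],True,(255,0,0),1)
cv2.imwrite('pics/wov_%s%d.png'%(n,o['time']*100),im[:,:,::-1])
print('wov_%s%d.png'%(n,o['time']*100),o['ee_pos'],o['ft_force'])
E
python3 wfit.py large_round_lid .6474 .1377
```

```text
wov_large_round_lid392.png [0.64730472 0.13938288 0.13966477] [-0.96887622  0.71666462  0.02408906]
```

View pics/wov_large_round_lid392.png

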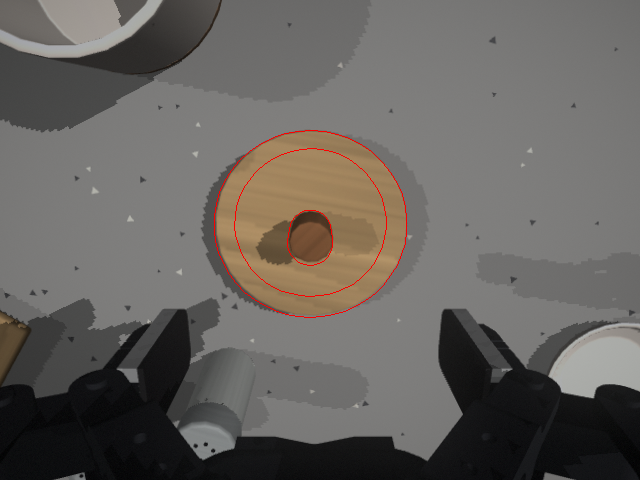

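The wrist overlay (red) matches the lid within about 1 px, with the knob at (310,238). The pepper shaker at (215,400) is clear of the fingers.

arm_command --deltas "0 -2 -30 0; 0 -2 -60 0; 0 -2 -85 0; 0 -2 -105 0; 0 -2 -116 0; 0 -2 -117 0; 0 -2 -117 0"

```text
time: 4.85
ee_pos: [0.6481, 0.1375, 0.0236]
tcp_rot: [0.695, 0.135, 0.693, -0.134]
ft_force: [-0.6, -1.2, 0.4]
finger_gap: 0.999
```

arm_command --deltas "0 0 0 0; 0 0 0 0; 0 0 0 0; 0 0 0 0; 0 0 0 0; 0 0 0 0; 0 0 0 0; 0 0 0 0" --gripper 1 --squeeze 50

```text
time: 5.85
ee_pos: [0.6485, 0.1375, 0.024]
tcp_rot: [0.695, 0.135, 0.693, -0.133]
ft_force: [-1.1, -0.1, 4.5]
finger_gap: 0.285
```

arm_command --deltas "0 0 10 0; 0 0 35 0; 0 0 70 0; 0 0 105 0; 0 0 130 0; 0 0 140 0; 0 0 140 0"

```text
time: 6.72
ee_pos: [0.6483, 0.1375, 0.1639]
tcp_rot: [0.695, 0.135, 0.693, -0.133]
ft_force: [-0.7, 0.9, -1.5]
finger_gap: 0.285
```

```bash
python3 wfit.py large_round_lid .6474 .1377 0 .14
```

```text
wov_large_round_lid672.png [0.64829471 0.13751182 0.1638873 ] [-0.68945607  0.8925226  -1.51929956]
```

View pics/wov_large_round_lid672.png

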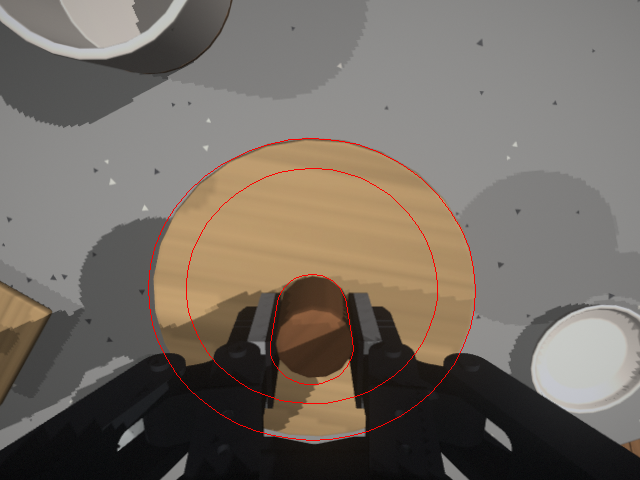

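The lid is held level and centred within about 1 mm, outline bounds (150..475). Next I'll carry it over its canister.

arm_command --deltas "-20 -5 0 0; -55 -13 0 0; -95 -23 0 0; -135 -32 0 0; -170 -41 0 0; -186 -44 0 0; -186 -44 0 0; -186 -44 0 0"

```text
time: 7.78
ee_pos: [0.4632, 0.094, 0.1631]
tcp_rot: [0.695, 0.135, 0.693, -0.133]
ft_force: [0.4, -0.2, -1.1]
finger_gap: 0.287
```

```bash
python3 wfit.py large_round_canister .4616 .0932 0 0
```

```text
wov_large_round_canister777.png [0.46324821 0.09396164 0.16309974] [ 0.39397509 -0.18221949 -1.13922335]
```

arm_command --deltas "-1 -1 -15 0; -1 -1 -30 0; -1 -1 -42 0; -1 -1 -50 0; -1 -1 -56 0; -1 -1 -61 0; -1 -1 -65 0; -1 -1 -68 0; -1 -1 -69 0; -1 -1 -69 0"

```text
time: 9.07
ee_pos: [0.4624, 0.093, 0.0942]
tcp_rot: [0.695, 0.135, 0.693, -0.134]
ft_force: [0.5, 0.4, -1.8]
finger_gap: 0.289
```

arm_command --deltas "0 0 -1 0; 0 0 -2 0; 0 0 -2 0"

```text
time: 9.45
ee_pos: [0.4625, 0.093, 0.0939]
tcp_rot: [0.695, 0.135, 0.693, -0.133]
ft_force: [-3.9, -1.3, 13.3]
finger_gap: 0.287
```

arm_command --deltas "0 0 0 0; 0 0 0 0; 0 0 0 0; 0 0 0 0; 0 0 0 0" --gripper 0

```text
time: 10.07
ee_pos: [0.4624, 0.093, 0.0938]
tcp_rot: [0.695, 0.135, 0.693, -0.133]
ft_force: [0.5, 0.0, -0.2]
finger_gap: 0.999
```

arm_command --deltas "0 0 10 0; 0 0 30 0; 0 0 60 0; 0 0 90 0; 0 0 100 0; 0 0 100 0"

```text
time: 10.82
ee_pos: [0.4627, 0.0931, 0.1942]
tcp_rot: [0.695, 0.135, 0.693, -0.133]
ft_force: [0.1, -0.2, 0.1]
finger_gap: 0.999
```

```bash
python3 wfit.py large_round_lid .4616 .0932 0 .07
```

```text
wov_large_round_lid1082.png [0.4626519  0.09306651 0.19419347] [ 0.1401154  -0.23054191  0.05330284]
```

View pics/wov_large_round_lid1082.png

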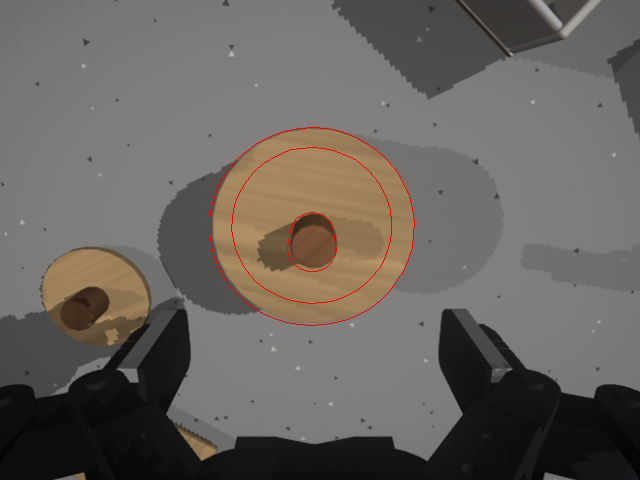

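The outline at seated height matches, with the lid at (312,226), so the large lid is home. The small round lid is next.

arm_command --deltas "0 -20 -5 0; 1 -60 -15 0; 2 -105 -28 0; 3 -150 -40 0; 3 -182 -50 0; 3 -194 -54 0; 3 -194 -54 0; 3 -194 -54 0"

```text
time: 11.88
ee_pos: [0.4653, -0.0994, 0.1393]
tcp_rot: [0.695, 0.134, 0.694, -0.132]
ft_force: [-1.2, 0.8, 0.1]
finger_gap: 1.0
```

```bash
python3 wfit.py small_round_lid .4659 -.1008 0 0
```

```text
wov_small_round_lid1187.png [ 0.46528594 -0.09942631  0.13925773] [-1.17895953  0.76528947  0.13943352]
```

View pics/wov_small_round_lid1187.png

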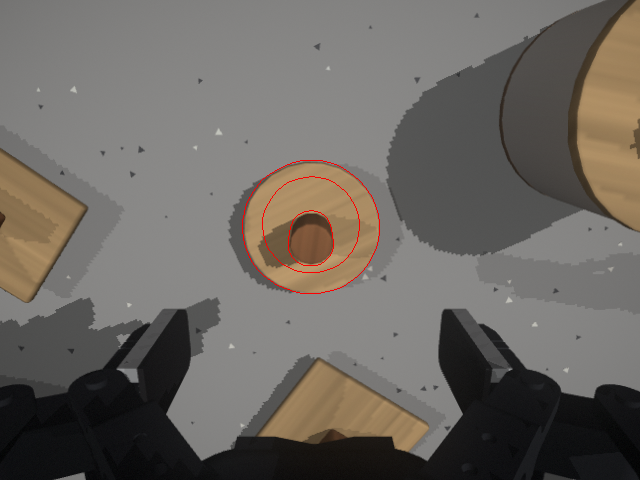

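It matches, with the knob at (311,240). Now I'll descend and grip.

arm_command --deltas "0.6 -1.4 -30 0; 0.6 -1.4 -60 0; 0.6 -1.4 -85 0; 0.6 -1.4 -105 0; 0.6 -1.4 -115 0; 0.6 -1.4 -116 0; 0.6 -1.4 -116 0"

```text
time: 12.8
ee_pos: [0.4667, -0.1006, 0.0241]
tcp_rot: [0.696, 0.134, 0.693, -0.132]
ft_force: [0.4, -0.0, -0.4]
finger_gap: 0.999
```

arm_command --deltas "0 0 0 0; 0 0 0 0; 0 0 0 0; 0 0 0 0; 0 0 0 0; 0 0 0 0; 0 0 0 0" --gripper 1 --squeeze 50

```text
time: 13.68
ee_pos: [0.4671, -0.1007, 0.0245]
tcp_rot: [0.696, 0.134, 0.693, -0.132]
ft_force: [-1.3, 0.2, 4.9]
finger_gap: 0.284
```

arm_command --deltas "0 0 10 0; 0 0 35 0; 0 0 70 0; 0 0 105 0; 0 0 130 0; 0 0 140 0; 0 0 140 0"

```text
time: 14.55
ee_pos: [0.467, -0.1006, 0.1646]
tcp_rot: [0.696, 0.134, 0.693, -0.132]
ft_force: [0.1, -0.1, -1.7]
finger_gap: 0.285
```

```bash
python3 wfit.py small_round_lid .4659 -.1008 0 .14
```

```text
wov_small_round_lid1455.png [ 0.46702942 -0.10059998  0.16461163] [ 0.05625123 -0.12770651 -1.72966951]
```

View pics/wov_small_round_lid1455.png

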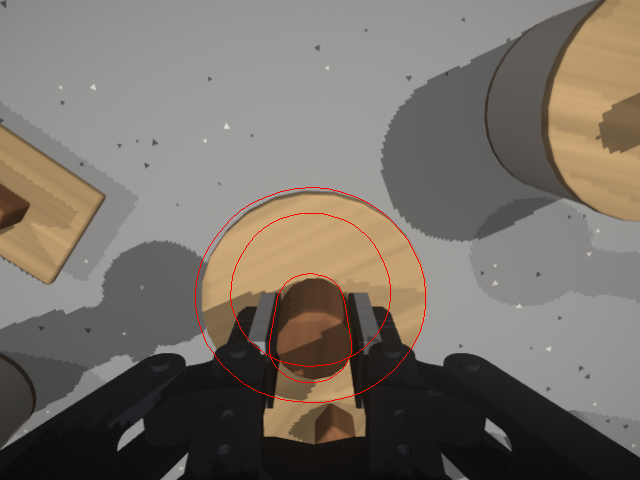

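Run:
```python
from h import *
p=robot.camera_params('scene')
print(at_z(p,[[135,335],[130,270],[85,265]],0).round(3)); print(at_z(p,[[120,290],[82,225]],.15).round(3))
p=robot.camera_params('side')
print(at_z(p,[[503,245]],0).round(3)); print([at_z(p,[[513,195]],z).round(3) for z in(.1,.14,.18)])
```

```text
[[ 0.866 -0.396  0.   ]
 [ 0.726 -0.502  0.   ]
 [ 0.757 -0.616  0.   ]]
[[ 0.831 -0.404  0.15 ]
 [ 0.725 -0.58   0.15 ]]
[[ 0.838 -0.415  0.   ]]
[array([[ 0.918, -0.366,  0.1  ]]), array([[ 0.864, -0.393,  0.14 ]]), array([[ 0.809, -0.421,  0.18 ]])]
```

arm_command --deltas "10 -22 0 0; 28 -62 0 0; 50 -110 0 0; 73 -160 0 0; 95 -210 0 0; 114 -252 0 0; 123 -272 0 0; 123 -272 0 0"

```text
time: 15.6
ee_pos: [0.5882, -0.3742, 0.1614]
tcp_rot: [0.694, 0.135, 0.695, -0.133]
ft_force: [-0.2, 0.4, -0.9]
finger_gap: 0.285
```

```bash
python3 wfit.py small_round_canister .5076 -.4168 0 0
```

```text
wov_small_round_canister1560.png [ 0.5881558  -0.3741942   0.16135167] [-0.24109326  0.3694307  -0.92680871]
```

View pics/wov_small_round_canister1560.png

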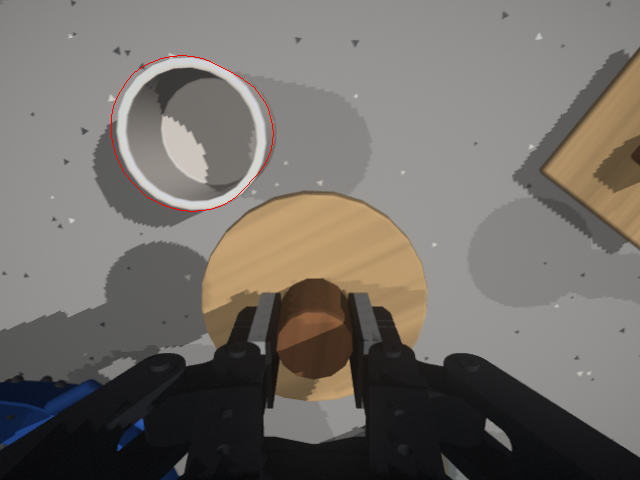

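The canister rim at (195,133) agrees with the estimate within about 1 mm. I'll go over it and down; the seat is at TCP z of about 0.0765.

arm_command --deltas "-15 -8 0 0; -40 -21 0 0; -65 -34 0 0; -79 -42 0 0; -80.5 -42 -5 0; -80.5 -42 -20 0; -80.5 -42 -30 0; -80.5 -42 -40 0; -80.5 -42 -48 0; -80.5 -42 -50 0"

```text
time: 16.9
ee_pos: [0.5077, -0.4141, 0.1107]
tcp_rot: [0.694, 0.135, 0.695, -0.132]
ft_force: [-0.3, 0.1, -1.1]
finger_gap: 0.283
```

arm_command --deltas "0 -2.5 0 0; 0 -2.5 -5 0; 0 -2.5 -12 0; 0 -2.5 -19 0; 0 -2.5 -25 0; 0 -2.5 -30 0; 0 -2.5 -33 0; 0 -2.5 -34.5 0; 0 -2.5 -35.5 0; 0 -2.5 -35.5 0"

```text
time: 18.15
ee_pos: [0.5076, -0.4166, 0.0766]
tcp_rot: [0.694, 0.135, 0.695, -0.132]
ft_force: [-2.2, 2.7, 6.4]
finger_gap: 0.283
```

Contact came at the expected height (0.0766). Releasing.

arm_command --deltas "0 0 0 0; 0 0 0 0; 0 0 0 0; 0 0 0 0; 0 0 0 0" --gripper 0

```text
time: 18.77
ee_pos: [0.5076, -0.4165, 0.0765]
tcp_rot: [0.694, 0.135, 0.695, -0.132]
ft_force: [-0.3, -0.1, 0.9]
finger_gap: 0.997
```

arm_command --deltas "0 0 10 0; 0 0 30 0; 0 0 60 0; 0 0 90 0; 0 0 120 0; 0 0 120 0"

```text
time: 19.52
ee_pos: [0.509, -0.4184, 0.2012]
tcp_rot: [0.696, 0.134, 0.693, -0.133]
ft_force: [0.8, 0.4, 1.0]
finger_gap: 1.0
```

```bash
python3 wfit.py small_round_lid .508 -.4165 0 .052
```

```text
wov_small_round_lid1952.png [ 0.50904411 -0.41844357  0.20116913] [0.8066765  0.41261623 0.96542446]
```

View pics/wov_small_round_lid1952.png

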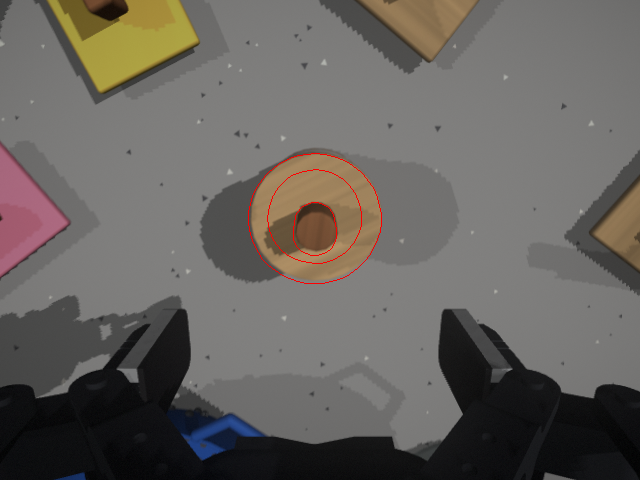

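The small lid is seated, with its outline matching at (315,218). The square lid is next: turn by -0.6 so the jaws align with its knob.

arm_command --deltas "8 18 -4 -0.08; 26 59 -13 -0.2; 48 109 -25 -0.33; 70 159 -37 -0.45; 92 209 -48 -0.55; 110 250 -56 -0.6; 119 271 -61 -0.6; 119 271 -61 -0.6; 119 271 -61 -0.6"

```text
time: 20.7
ee_pos: [0.6262, -0.1497, 0.1384]
tcp_rot: [0.625, 0.334, 0.622, -0.333]
ft_force: [-0.3, -1.5, 0.6]
finger_gap: 0.999
```

```bash
python3 wfit.py square_lid .6279 -.1477 0.59 0
```

```text
wov_square_lid2070.png [ 0.6261539  -0.14970227  0.13843246] [-0.25241001 -1.50926955  0.62606352]
```

View pics/wov_square_lid2070.png

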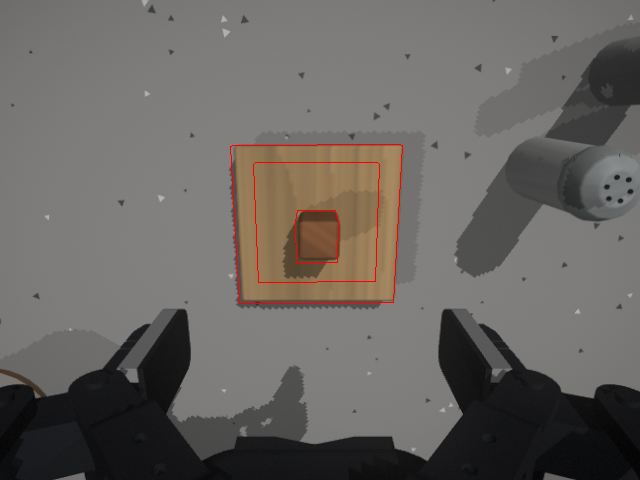

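Aligned, with the knob at (318,240). Now I'll descend, grip and lift.

arm_command --deltas "2 2 -30 0; 2 2 -60 0; 2 2 -85 0; 2 2 -104 0; 2 2 -113 0; 2 2 -114.5 0; 2 2 -114.5 0"

```text
time: 21.62
ee_pos: [0.6288, -0.1483, 0.0249]
tcp_rot: [0.625, 0.334, 0.622, -0.333]
ft_force: [-0.3, 0.2, 0.1]
finger_gap: 1.002
```

arm_command --deltas "0 0 0 0; 0 0 0 0; 0 0 0 0; 0 0 0 0; 0 0 0 0; 0 0 0 0; 0 0 0 0" --gripper 1 --squeeze 50

```text
time: 22.5
ee_pos: [0.6292, -0.1484, 0.0253]
tcp_rot: [0.625, 0.335, 0.621, -0.333]
ft_force: [0.3, 0.4, 3.7]
finger_gap: 0.271
```

arm_command --deltas "0 0 10 0; 0 0 35 0; 0 0 70 0; 0 0 105 0; 0 0 135 0; 0 0 150 0; 0 0 150 0"

```text
time: 23.38
ee_pos: [0.6294, -0.1485, 0.1759]
tcp_rot: [0.626, 0.335, 0.621, -0.333]
ft_force: [-0.4, 0.8, -1.8]
finger_gap: 0.27
```

```bash
python3 wfit.py square_lid .6279 -.1477 0.59 .15
```

```text
wov_square_lid2337.png [ 0.62942945 -0.14848838  0.17590113] [-0.40409762  0.75817828 -1.81845756]
```

View pics/wov_square_lid2337.png

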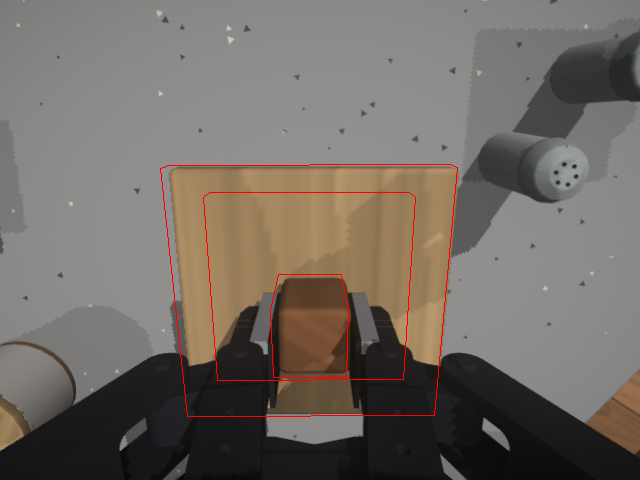

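It is held square, with plate edges at columns 170 and 457. Next I'll go to a viewpoint beside the square canister.

arm_command --deltas "-8 19 4 0; -25 60 8 0; -46 110 12 -0.02; -67 160 16 -0.04; -88 210 20 -0.06; -109 260 20 -0.08; -130 310 20 -0.09; -150 360 20 -0.09; -167 400 20 -0.09; -174 418 20 -0.09"

```text
time: 24.68
ee_pos: [0.4523, 0.2722, 0.193]
tcp_rot: [0.61, 0.36, 0.607, -0.361]
ft_force: [0.2, 0.1, -0.8]
finger_gap: 0.272
```

arm_command --deltas "0 0 0 0; 0 0 0 0"

```text
time: 24.92
ee_pos: [0.4528, 0.2701, 0.1924]
tcp_rot: [0.609, 0.36, 0.607, -0.362]
ft_force: [-0.8, 0.2, -1.4]
finger_gap: 0.263
```

```bash
python3 wfit.py square_canister .3466 .2911 0.502 0
```

```text
wov_square_canister2492.png [0.4527659  0.2700667  0.19241701] [-0.79154896  0.19846749 -1.44732295]
```

View pics/wov_square_canister2492.png

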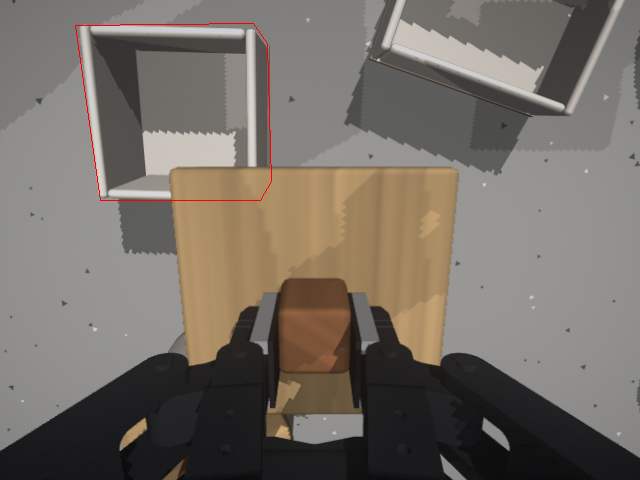

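Run:
```python
import cv2
a=cv2.imread('pics/w_square_canister2492.png')[5:215,60:290]; cv2.imwrite('pics/z1.png',cv2.resize(a,None,fx=2.8,fy=2.8,interpolation=cv2.INTER_CUBIC))
```

```text
(no output)
```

View pics/z1.png

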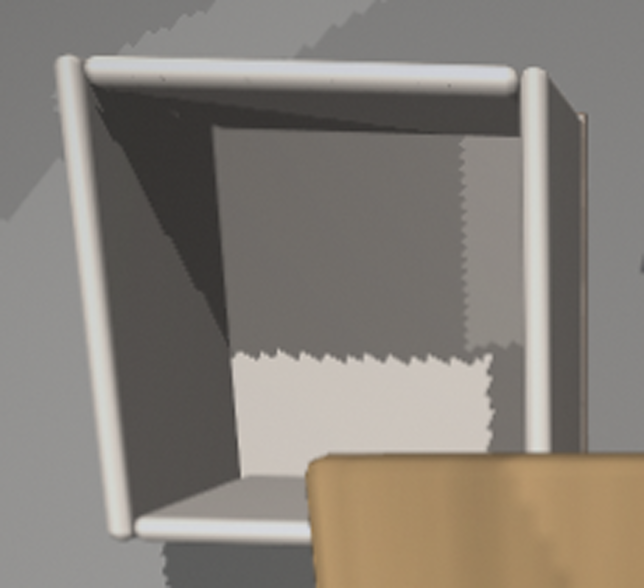

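Run:
```python
from h import *
p=robot.camera_params('wrist')
c=at_z(p,[[80.3,25],[255.7,28.8],[99,196.8]],.073)[:,:2]
print(c.round(4)); a,b,d=c
print(np.linalg.norm(b-a),np.linalg.norm(d-a),'centre',(b+d)/2, 'yaw',np.arctan2(*(b-a)[::-1]), np.arctan2(*(a-d)[::-1])-np.pi/2)
```

```text
[[0.281  0.3123]
 [0.3688 0.3573]
 [0.325  0.2246]]
0.09867893707464313 0.0981136603386188 centre [0.34689862 0.29092367] yaw 0.47397354786999185 0.46503523536567837
```

The rim corners give the centre (0.3469, 0.2909) and yaw 0.47. Moving over the canister, then down.

arm_command --deltas "-20 4 0 0; -55 10 0 -0.02; -90 17 0 -0.033; -104 20 -2 -0.033; -105.5 20 -10 -0.033; -105.5 20 -25 -0.033; -105.5 20 -40 -0.033; -105.5 20 -55 -0.033; -105.5 20 -63 -0.033; -105.5 20 -65 -0.033"

```text
time: 26.22
ee_pos: [0.3475, 0.2896, 0.1269]
tcp_rot: [0.603, 0.37, 0.601, -0.373]
ft_force: [0.1, -0.3, -0.8]
finger_gap: 0.267
```

arm_command --deltas "0 0.6 -6 0; 0 0.6 -13 0; 0 0.6 -20 0; 0 0.6 -26 0; 0 0.6 -31 0; 0 0.6 -34.5 0; 0 0.6 -36.5 0; 0 0.6 -38 0; 0 0.6 -39 0; 0 0.6 -39 0"

```text
time: 27.48
ee_pos: [0.3475, 0.2902, 0.0892]
tcp_rot: [0.603, 0.37, 0.601, -0.373]
ft_force: [-4.8, -3.0, 12.4]
finger_gap: 0.27
```

Contact at 0.0892 where 0.0893 was expected, so the lid is home. Releasing.

arm_command --deltas "0 0 0 0; 0 0 0 0; 0 0 0 0; 0 0 0 0; 0 0 0 0" --gripper 0

```text
time: 28.1
ee_pos: [0.3475, 0.2901, 0.0891]
tcp_rot: [0.603, 0.37, 0.601, -0.373]
ft_force: [0.2, 0.0, -0.1]
finger_gap: 1.0
```

arm_command --deltas "0 0 10 0; 0 0 30 0; 0 0 60 0; 0 0 90 0; 0 0 110 0; 0 0 110 0"

```text
time: 28.85
ee_pos: [0.3485, 0.2911, 0.2009]
tcp_rot: [0.603, 0.371, 0.601, -0.371]
ft_force: [0.5, -0.9, -0.4]
finger_gap: 1.002
```

```bash
python3 wfit.py square_lid .3469 .2909 0.47 .064
```

```text
wov_square_lid2885.png [0.34847044 0.29105404 0.20094978] [ 0.50458405 -0.93279568 -0.38918163]
```

View pics/wov_square_lid2885.png

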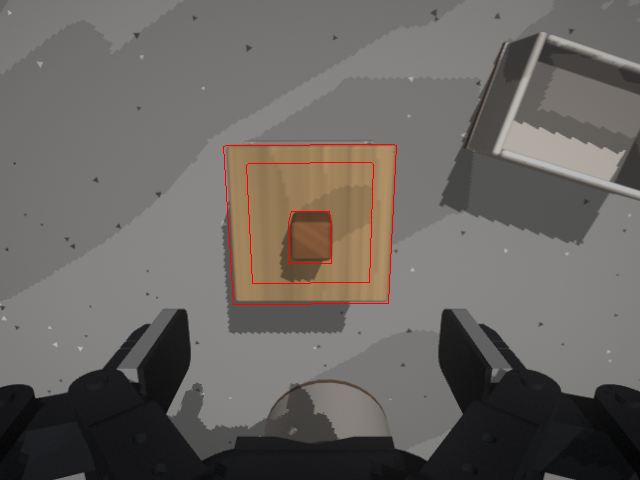

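The square lid matches its seated outline at (310,224). Next I'll go to the oblong lid (plain wood), by way of x=0.5 to stay within reach.

arm_command --deltas "10 -19 0 -0.05; 30 -58 0 -0.15; 53 -102 0 -0.3; 76 -147 0 -0.45; 99 -191 0 -0.6; 120 -236 0 -0.75; 138 -282 0 -0.9; 150 -330 0 -1.05; 150 -378 0 -1.2; 135 -422 0 -1.35"

```text
time: 30.15
ee_pos: [0.4817, -0.1352, 0.199]
tcp_rot: [-0.236, -0.665, -0.234, 0.669]
ft_force: [0.9, 0.7, -0.1]
finger_gap: 0.994
```

arm_command --deltas "-20 -28 -5 -0.05; -50 -70 -20 -0.1; -82 -115 -38 -0.136; -108 -151 -52 -0.136; -118 -165 -59 -0.136; -118 -165 -59 -0.136; -118 -165 -59 -0.136"

```text
time: 31.02
ee_pos: [0.3638, -0.2994, 0.1399]
tcp_rot: [-0.19, -0.679, -0.189, 0.683]
ft_force: [1.4, 0.1, -0.6]
finger_gap: 0.998
```

```bash
python3 wfit.py oblong_lid .3636 -.3005 0.546 0
```

```text
wov_oblong_lid3102.png [ 0.36381166 -0.29936896  0.13990333] [ 1.39404212  0.14864068 -0.56979912]
```

View pics/wov_oblong_lid3102.png

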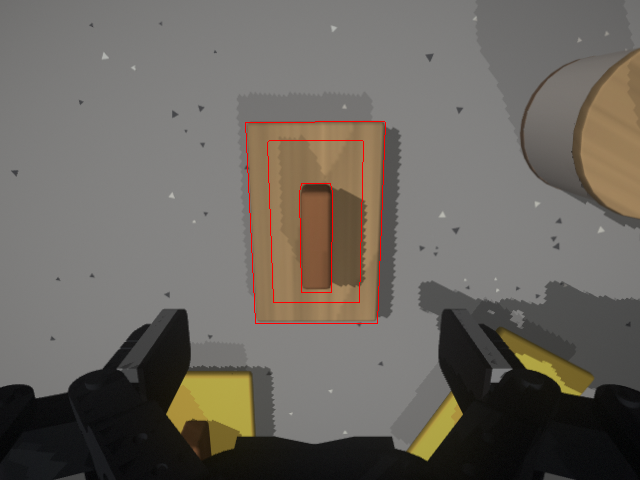

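The plain wood lid is centred, bar grip at (316,238) and jaws square across it. The yellow look-alikes at the bottom stay clear.

arm_command --deltas "0 -1 -30 0; 0 -1 -60 0; 0 -1 -85 0; 0 -1 -105 0; 0 -1 -114 0; 0 -1 -116 0; 0 -1 -116 0"

```text
time: 31.95
ee_pos: [0.3649, -0.3004, 0.0246]
tcp_rot: [-0.191, -0.68, -0.189, 0.683]
ft_force: [0.9, 0.7, 0.7]
finger_gap: 1.0
```

arm_command --deltas "0 0 0 0; 0 0 0 0; 0 0 0 0; 0 0 0 0; 0 0 0 0; 0 0 0 0; 0 0 0 0; 0 0 0 0" --gripper 1 --squeeze 50

```text
time: 32.95
ee_pos: [0.3652, -0.3006, 0.0248]
tcp_rot: [-0.191, -0.68, -0.189, 0.683]
ft_force: [0.5, 0.5, 4.8]
finger_gap: 0.199
```

arm_command --deltas "0 0 10 0; 0 0 35 0; 0 0 70 0; 0 0 105 0; 0 0 135 0; 0 0 160 0; 0 0 160 0"

```text
time: 33.83
ee_pos: [0.3659, -0.301, 0.1861]
tcp_rot: [-0.191, -0.681, -0.189, 0.681]
ft_force: [0.0, 0.2, -1.7]
finger_gap: 0.198
```

```bash
python3 wfit.py oblong_lid .3638 -.3005 0.546 .16
```

```text
wov_oblong_lid3382.png [ 0.36590115 -0.30103865  0.18606156] [ 0.03630543  0.17253354 -1.74051378]
```

View pics/wov_oblong_lid3382.png

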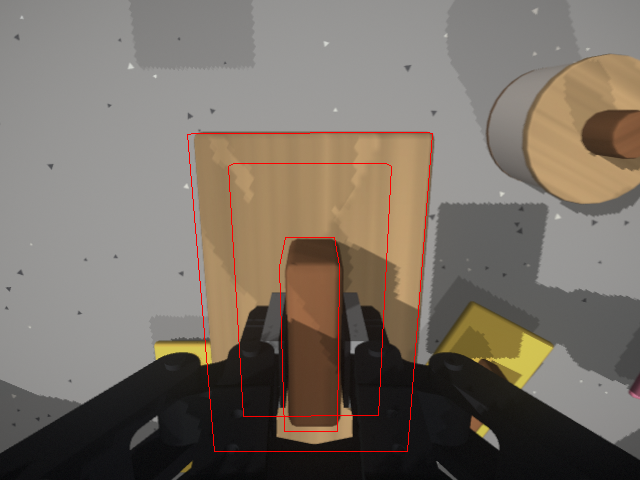

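Held squarely (top edge at row 133). I'll carry it by way of x=0.5 to a viewpoint beside the oblong canister.

arm_command --deltas "10 18 5 0; 33 55 12 0; 60 98 20 0; 88 140 20 0; 112 185 20 0; 128 232 20 0; 136 280 20 0; 138 330 20 0; 132 380 20 -0.05; 122 428 20 -0.1"

```text
time: 35.12
ee_pos: [0.4858, 0.1291, 0.2032]
tcp_rot: [-0.156, -0.688, -0.154, 0.692]
ft_force: [1.0, 0.8, -1.8]
finger_gap: 0.199
```

```bash
python3 -c "
from rig import robot;o=robot.get_obs();print(o['ee_pos'],o['tcp_rot'],o['joints'])"
```

```text
[0.48583732 0.12914933 0.20320111] [-0.15632792 -0.68779682 -0.15402433  0.69193469] [-1.17890711  0.26464149  0.98341633  1.9303454  -0.24553801  1.08088944
 -1.22157209]
```

arm_command --deltas "-14 44 0 -0.06; -30 93 0 -0.14; -46 143 0 -0.21; -58 182 0 -0.267; -65 203 0 -0.267; -65 203 0 -0.267; -65 203 0 -0.267"

```text
time: 36.0
ee_pos: [0.4217, 0.3296, 0.2029]
tcp_rot: [-0.062, -0.702, -0.06, 0.707]
ft_force: [0.4, 0.2, -0.6]
finger_gap: 0.194
```

```bash
python3 wfit.py oblong_canister .4930 .4370 0.18 0
```

```text
wov_oblong_canister3600.png [0.42167671 0.32957031 0.20292626] [ 0.37614862  0.19142651 -0.62482469]
```

View pics/wov_oblong_canister3600.png

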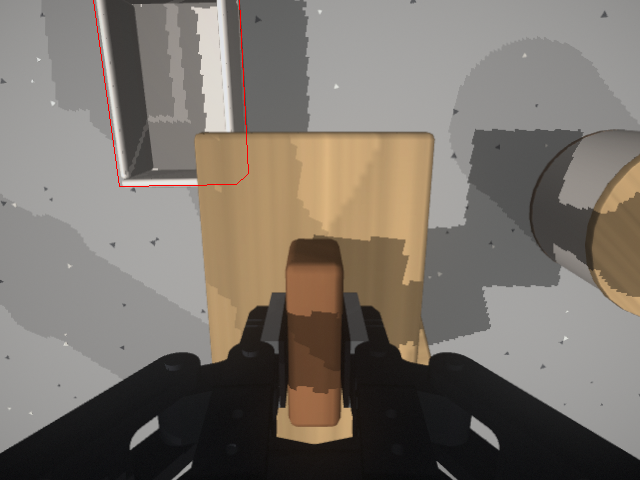

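arm_command --deltas "15 -5 0 0; 35 -12 0 0; 44 -16 0 0; 44 -16 0 0; 44 -16 0 0"

```text
time: 36.67
ee_pos: [0.4652, 0.3136, 0.203]
tcp_rot: [-0.062, -0.702, -0.06, 0.707]
ft_force: [-0.7, 1.0, -1.6]
finger_gap: 0.201
```

```bash
python3 wfit.py oblong_canister .4930 .4370 0.18 0
python3 - <<'E'
import cv2,glob
f=sorted(glob.glob('pics/w_oblong_canister*.png'))[-1]
a=cv2.imread(f)[0:260,0:280]; cv2.imwrite('pics/z2.png',cv2.resize(a,None,fx=2.3,fy=2.3,interpolation=cv2.INTER_CUBIC))
E
```

```text
wov_oblong_canister3667.png [0.46520195 0.31360393 0.20302406] [-0.7299525   0.96088645 -1.57186399]
```

View pics/z2.png

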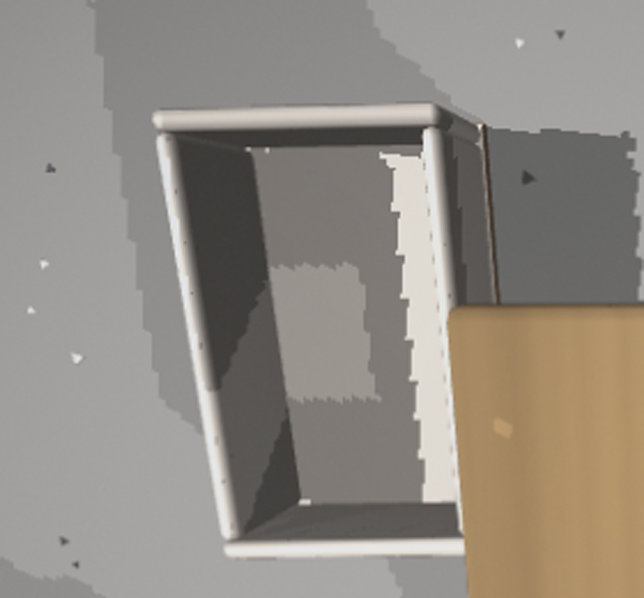

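Run:
```python
from h import *
p=robot.camera_params('wrist')
c=at_z(p,np.array([[153,112],[440,103],[225,557]])/2.3,.055)[:,:2]
a,b,d=c; print(c.round(4),np.linalg.norm(b-a),np.linalg.norm(d-a),'centre',(b+d)/2,'yaw',np.arctan2(*(a-d)[::-1]),np.arctan2(*(b-a)[::-1])+np.pi/2)
```

```text
[[0.5471 0.4867]
 [0.5625 0.4092]
 [0.4214 0.4635]] 0.0790729937545007 0.12785039992418037 centre [0.49195406 0.43632163] yaw 0.18291052735686905 0.19645911858794296
```

```bash
ls pics | tail -30 >/dev/null; python3 -c "
import numpy as np
for q in ([.062,.702],[.191,.681]): print(np.pi/2-2*np.arctan2(q[1],q[0]))"
```

```text
-1.394615287231276
-1.0239075559015305
```

View pics/wov_oblong_canister3667.png

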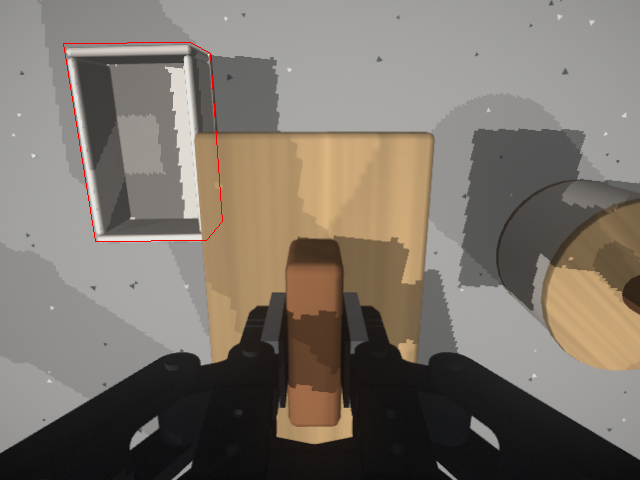

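The rim corners give the centre (0.492, 0.4363) and yaw 0.185, in agreement with the fit. Moving over.

arm_command --deltas "6 25 0 0.01; 15 65 0 0.01; 24 105 0 0.01; 28.5 122 -3 0.01; 28.5 123 -18 0.01; 28.5 123 -38 0.01; 28.5 123 -58 0.01; 28.5 123 -76 0.01; 28.5 123 -88 0.01; 28.5 123 -92 0.01"

```text
time: 37.98
ee_pos: [0.4932, 0.4366, 0.11]
tcp_rot: [-0.066, -0.701, -0.063, 0.707]
ft_force: [-1.0, -0.2, -0.4]
finger_gap: 0.2
```

arm_command --deltas "0.4 0 -6 0; 0.4 0 -13 0; 0.4 0 -20 0; 0.4 0 -26 0; 0.4 0 -31 0; 0.4 0 -35 0; 0.4 0 -38 0; 0.4 0 -39.5 0; 0.4 0 -40.5 0; 0.4 0 -40.5 0"

```text
time: 39.22
ee_pos: [0.4938, 0.4366, 0.0709]
tcp_rot: [-0.065, -0.701, -0.063, 0.707]
ft_force: [-3.0, -1.4, 6.3]
finger_gap: 0.201
```

Contact at 0.0709 where 0.0708 was expected. Releasing.

arm_command --deltas "0 0 0 0; 0 0 0 0; 0 0 0 0; 0 0 0 0; 0 0 0 0" --gripper 0

```text
time: 39.85
ee_pos: [0.4938, 0.4366, 0.0708]
tcp_rot: [-0.065, -0.701, -0.063, 0.707]
ft_force: [-0.1, 0.5, -1.2]
finger_gap: 0.998
```

arm_command --deltas "0 0 10 0; 0 0 30 0; 0 0 60 0; 0 0 90 0; 0 0 120 0; 0 0 130 0; 0 0 130 0"

```text
time: 40.72
ee_pos: [0.4941, 0.4367, 0.2017]
tcp_rot: [-0.065, -0.702, -0.064, 0.707]
ft_force: [0.2, 0.4, 0.3]
finger_gap: 0.996
```

```bash
python3 wfit.py oblong_lid .4922 .4365 0.185 .046
cat > fin.py <<'E'
from fit import *
im={c:np.ascontiguousarray(snap(c,c+'2')) for c in('scene','side')}; P={c:robot.camera_params(c) for c in im}
Z={'large_round':(.4616,.0932,0,.07),'small_round':(.508,-.4165,0,.052),'square':(.3469,.2909,.47,.064),'oblong':(.4922,.4365,.185,.046)}
for k,(x,y,w,z) in Z.items():
    n=k+'_lid'
    for c in im:
        r0=render(P[c],n,x,y,w,z); cs,_=cv2.findContours((r0>.5).astype(np.uint8),cv2.RETR_EXTERNAL,cv2.CHAIN_APPROX_NONE); cv2.drawContours(im[c],cs,-1,(255,0,0),1)
        for s in robot.silhouettes(c,n):
            m=np.array(s['mask']).astype(float); iou=np.minimum(m,r0).sum()/np.maximum(m,r0).sum()
            if iou>.4:
                v,f=fit(n,(x,y),[(P[c],m)],z=z,yaws=[w]); print(n,c,np.round(v,4),round(f,3)); break
for c in im: cv2.imwrite(f'pics/fin_{c}.png',im[c][:,:,::-1])
for n in('salt_shaker','pepper_shaker'):
    print(n,[np.round(r['position'],3).tolist() for r in robot.place_of('scene',n)])
E
python3 fin.py
```

```text
wov_oblong_lid4072.png [0.49407952 0.43667828 0.20172705] [0.16476445 0.35442813 0.31751346]
large_round_lid scene [0.4607 0.0915] 0.049
large_round_lid side [0.4625 0.0945] 0.063
small_round_lid scene [ 0.5072 -0.4167] 0.101
small_round_lid side [ 0.5077 -0.4168] 0.075
square_lid scene [0.345  0.2907 0.4691] 0.111
square_lid side [0.3491 0.2935 0.4808] 0.063
oblong_lid scene [0.4915 0.4371 0.1723] 0.09
oblong_lid side [0.4934 0.4393 0.2136] 0.087
salt_shaker [[0.726, -0.04, 0.001]]
pepper_shaker [[0.734, 0.035, -0.002]]
```

View pics/fin_scene.png

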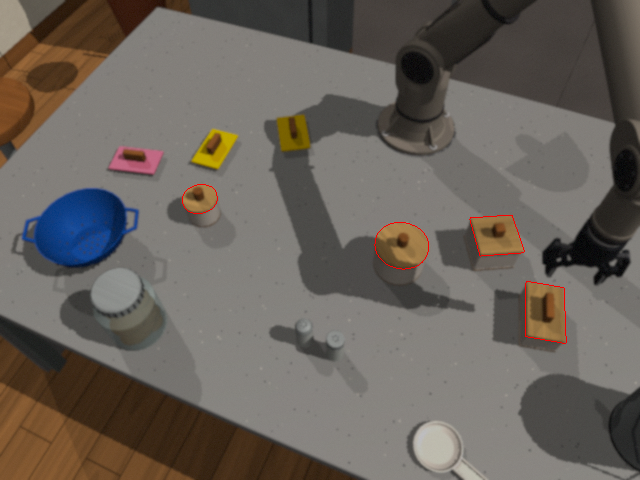

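View pics/fin_side.png

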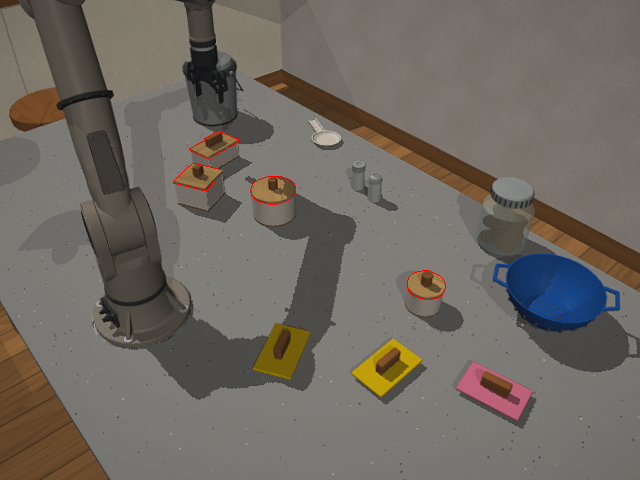

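```bash
ls -t pics | head -8
```

```text
fin_side.png
fin_scene.png
side2.png
scene2.png
wov_oblong_lid4072.png
w_oblong_lid4072.png
z2.png
wov_oblong_canister3667.png
```

View pics/wov_oblong_lid4072.png

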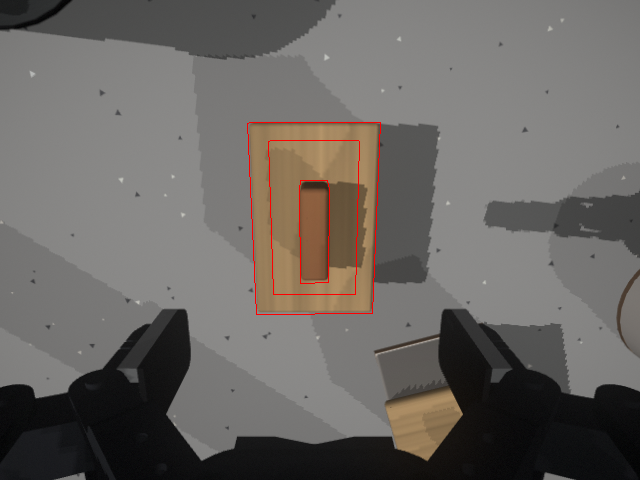

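All four lids match their seated outlines in the wrist, scene and side views. The shakers are unmoved and the gripper is clear, so I'm handing in.

```bash
python3 -c "
from rig import robot;print(robot.job_done())"
```

```text
the job is handed in; nothing more can be done
None
```

All four lids are on the canisters they fit, and the job was handed in at about 41 s of the 109 s allowed; it reported no verdict. I gripped each lid by its knob or bar and lowered it slowly. I released it only when the force reading showed contact, which came within about 0.5 mm of the expected seated height each time.

- **Seating:** the wrist view after each release matched the seated outline within about 1–2 pixels. The final scene and side views agreed with the lid positions within about 2–3 mm. The two cameras disagreed with each other by up to about 5 mm on the square lid, mostly because of calibration and mask error. The tolerance is 8 mm.
- **Bystanders:** the shakers showed no real movement in the scene view. The network put the pepper shaker about 6 mm from its first estimate, close to its usual error, and the arm never touched it. I did not re-measure the canisters after seating.
- **Look-alikes:** the pink and yellow lids were left alone.

No check failed.

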